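Fit the end collar to a sprung carrying handle

TASK

The carrying handle of a portable radio is held in the bench vice by one leg. Pick up the loose grey collar, thread it lug end first on to the free end of the handle's rod and slide it round the corner, turning it with the bend, then push it on against the hand grip until it has compressed the spring washer and the spring clip has snapped down behind its lug, and let go. The corner is bent out of true and the grip is not always at the same place on the bar, so feel your way and do not force it: never press the collar on the handle with more than 25 N.

Things in the scene. Friction and masses are not known exactly. Their poses are not given: they have to be found in the camera images.
- collar: Loose grey moulded collar, 24 mm long, bored through (11.8 mm, flared mouths, for a 9 mm rod), about 60 g, lying on its flat foot. Grip its two flat ribbed cheeks: 25 mm apart, 20 mm long, 16 mm high. Origin: mid-bore on the axis, 13 mm above the foot; x along the bore to the leading end, z up. A like collar is already clipped on the grip's far end.
- lug (a point): Top back edge of the collar's catch lug, which stands on top at the leading (+x) end and must stay on top: 10 mm wide, a ramp rising backwards from the front rim to 18 mm above the bore's axis, with a square back 9 mm behind the front face.
- rod_end (a point): Tip of the handle's free leg, on the axis of the stiff 9 mm steel rod, about 115 mm up. x along the rod into the handle, z up. The rod runs 49.5 mm straight, bends to +y (radius 60 mm, 94 mm along the rod), then runs straight (the bar) into the grip. The bend turns 90 degrees give or take 14 (kinks a third of the way in and at its end) and leaves the plane by up to 2: not measured.
- vice: The small grey bench vice, fixed to the table, 125 mm high, with the handle's other leg in its jaws. Origin: under the middle of its base. It carries the whole handle with rod, grip, washer and clip.
- clip (a joint): Spring clip on top of the grip's near end, 10 mm wide; angle in rad, 0 = down. Its round nose reaches 15 mm out from the end of the grip's black sleeve, 14 mm above the rod's axis; the lug lifts it 0.1 to 0.18 rad (3 to 7 N push), then it drops behind. The sleeve's end is 32 to 58 mm past the bend (not measured): the collar's centre, when home, is 164 to 190 mm along the rod from its tip.
- washer (a joint): Spring washer on the rod before the sleeve's end, 17 mm across: 0 = free, standing 5 mm out; it moves in by up to 0.005 m against 1 to 5 N. The clip drops when it is in by about 3.5 mm; fully in, the collar meets a firm stop, the only place where the push along the rod reaches 8 N. Held by the clip after letting go it stays in by about 2 mm.
Mind the look-alikes: they are no part of the job. There is more than one size of the collar; the one meant has the size given above.

How it is judged:
By the outcome, as a careful person would: the job done as asked, in the order asked, and still so for the second after the job is handed in, with the robot touching nothing.
It also fails if it takes over 69 s, if anything falls off the work surface, if the arm or the gripper's body presses on something with over 40 N, if the wrist force passes 120 N, or if a joint passes its speed limit or range.

ROBOT

A 7-joint arm with a two-finger parallel gripper is mounted at the origin on a cart in front of the work surface, level with it; the furniture and walls round the work are solid. World frame = base frame: x ahead of the robot, y to its left, z up, the work surface at z = 0. Lengths are in m, angles in rad, forces in N, time in s.
With the tool pointing down it reaches from about 0.425 to 0.875 m from the base axis. Payload 4.7 kg.
Tool frame: the origin (TCP) lies midway between the tips of the shut fingers; the grasp point (between the pads) lies 19 mm behind it (arm.grip_depth is the distance from the TCP to the grasp point, in m); z points along the fingers, y is the line along which they close (so a half turn about z gives the same grasp; the last joint's range is limited). The gripper opens to 87 mm and grips with 3 to 60 N. Pads are 19 mm wide; open, the fingers measure 117 mm over their backs; the gripper's body (75 mm by 190 mm) begins 51 mm behind the grasp point.
Start: joints at [-1.2, 0.321, -0.07, 1.45, 0.023, 1.371, -0.057], TCP at [0.227, 0.609, 0.223] pointing down, gripper open.
Joint ranges: [-2.86, 2.86], [-0.3, 2.09], [-1.38, 1.24], [0.06, 2.45], [-1.56, 4.7], [0.09, 2.05], [-2.69, 2.69]. Speed limits (rad/s): [2.57, 2.57, 3.14, 3.14, 3.14, 3.14, 3.14].

INTERFACE

Orientations are given as a unit quaternion [x, y, z, w].
In Python, from workcell import monitor, viewer, order, arm gives the robot as it stands.
- The arm moves only by the tool carry_out, never from a script. Its argument "plan" is a list that holds one entry, the list of rows, each a list of 5 numbers: the finger opening in cm, from 0 to 8.7, then the shift along the tool's x, y, z in cm, then the turn about the tool's z in degrees. A call has 1 to 12 rows; each row shifts and turns the commanded pose from where the row before left it, along the tool's axes as they then stand; what a row does not reach is not made up. A row lasts 1/10 s, in which the tool goes at most 50 mm and 8.59 degrees, less where a joint would pass 70% of its speed; a pose out of reach is approached as far as the arm can. A call with a gripper value outside its range is refused whole. The fingers move at their own pace and stop on an object; the grip force is fixed at half the most. Time passes only in rows, so rows that do not move let the fingers close. It gives the time, the measured TCP pose, the force, the opening and the grip force at its end, in the units of the state.
- monitor.observe(): the state, without advancing time (a new reading comes with each control period).
- viewer.snapshot(name): name is "side" or "top" or "wrist"; returns the picture (480x640x3 uint8, red, green, blue); there is no depth.
- viewer.camera_params(name): a dict with "fovy" (degrees; the focal length in pixels is half the picture's height over the tangent of half this angle, whatever the lens; pixels are square), "cx", "cy" (the principal point, pixels), "D" ([k1, k2, p1, p2, k3] as OpenCV has them; the pictures are not rectified), "rvec" (rotation vector, rad) and "tvec" (3), from world to camera coordinates, as OpenCV has them; the wrist camera has in their place "mount" (4x4, takes a point from camera to tool coordinates, whose origin is the TCP and whose axes are the flange's). Camera axes: x right, y down, z forward; pixel columns grow to the right and rows downward; lengths in m; the calibration is good to about 2 mm. A picture is of the moment at which its call begins: read the wrist's pose just before it. camera_params takes no time and is no camera call.
- order.job_done(): hands the job in; it is judged then, once.
The state is a dict: "t": time; "q": joint angles; "dq": joint speeds; "joint_torque": joint torques, N m; "tcp_pos": TCP position; "orientation": TCP orientation; "ft_force": force on the tool from outside, world axes, zero at the start; "ft_torque": the same for the moment, N m; "width": finger opening in m; "grip_force": force on a finger pad.
Only numpy, scipy, OpenCV 4.12 (cv2) and the standard library are available. Lean on these libraries where they do the work, as an engineer would, in place of code of your own. Each camera call takes 0.05 s, during which the arm holds its last target. There are 200 camera calls.

## Working session

There is one attempt and no reset: what is moved stays moved. The work goes in short steps, Python scripts to look and compute and a tool call to move; the robot and the scene stay as the last step left them, time stands still between calls to the robot, and variables do not carry over. Pictures are saved under pics/ and viewed, at most 10 in all, crops included, and the job is handed in when it is done.

Besides the shell and the picture viewer there is one more tool, called after "Emit:" by a JSON object that holds its "method" and its "body". carry_out: Moves the arm, as the interface text tells. Its arguments: {"type":"object","properties":{"plan":{"type":"array"}},"required":["plan"]}

```bash
mkdir -p pics; ls
python3 - <<'E'
from workcell import monitor, viewer, order, arm
import cv2,numpy as np
s=monitor.observe();print(s)
for n in("side","top","wrist"):
    im=viewer.snapshot(n);cv2.imwrite(f"pics/{n}0.png",im[:,:,::-1]);print(n,viewer.camera_params(n))
E
```

```text
pics
{'t': 0.0, 'q': array([-1.1998951 ,  0.3218147 , -0.07010072,  1.45168547,  0.02265846,
        1.37077353, -0.05690564]), 'dq': array([-0.00095069,  0.00099139,  0.00037462, -0.00018342, -0.00110967,
       -0.00099057,  0.00041511]), 'joint_torque': array([-1.23783651e-03, -4.91283023e+01, -4.04572953e-01, -3.12526953e+01,
       -6.38540718e-02,  4.39358479e-02,  1.76492090e-04]), 'tcp_pos': array([0.22689614, 0.60852569, 0.22146178]), 'orientation': array([ 1.77430133e-01,  9.84132944e-01, -9.42423179e-04, -9.37134660e-05]), 'ft_force': array([-0.7490063 , -0.00386296,  0.12491729]), 'ft_torque': array([-0.00229264,  0.00078931, -0.03271588]), 'grip_force': 0.0, 'width': 0.0874290875750358}
side {'fovy': 49.74003308910039, 'cx': 323.0835697373711, 'cy': 236.31213715229546, 'D': array([-0.12657933,  0.        ,  0.        ,  0.        ,  0.        ]), 'rvec': array([ 2.19612035,  0.05611154, -0.00743725]), 'tvec': array([-0.50240915,  0.05778598,  1.11421486])}
top {'fovy': 45.10451691912414, 'cx': 303.79046741284196, 'cy': 246.69007498897648, 'D': array([-0.15123957,  0.        ,  0.        ,  0.        ,  0.        ]), 'rvec': array([ 2.16887905, -2.1519058 ,  0.10307855]), 'tvec': array([-0.02076731,  0.51963418,  1.22077137])}
wrist {'fovy': 61.36327695776291, 'cx': 318.74774210714173, 'cy': 241.57193469441052, 'D': array([-0.03284363,  0.        ,  0.        ,  0.        ,  0.        ]), 'mount': array([[-1.74866670e-04, -9.58135066e-01, -2.86316545e-01,
         7.78556136e-02],
       [ 9.99999850e-01, -3.15984641e-04,  4.46671084e-04,
        -9.20039780e-04],
       [-5.18442859e-04, -2.86316424e-01,  9.58134978e-01,
        -1.62197521e-01],
       [ 0.00000000e+00,  0.00000000e+00,  0.00000000e+00,
         1.00000000e+00]])}
```

View pics/side0.png

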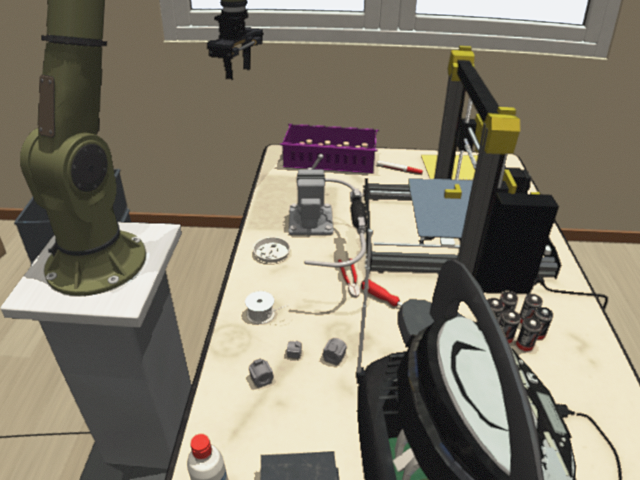

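View pics/top0.png

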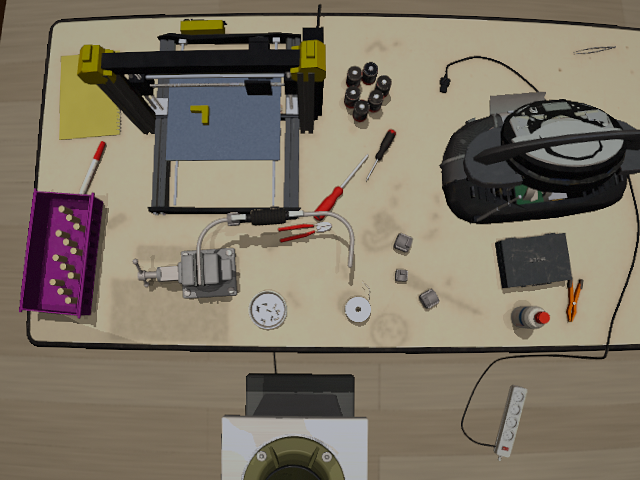

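Collar candidates: top (403,243), (401,275) small, and (428,298). Enlarging them, along with the rod.

```bash
cat > h.py <<'E'
import cv2,numpy as np
from workcell import monitor, viewer, order, arm
from scipy.spatial.transform import Rotation as R
def cam(n,s=None):
    p=viewer.camera_params(n);f=240/np.tan(np.radians(p['fovy'])/2)
    K=np.array([[f,0,p['cx']],[0,f,p['cy']],[0,0,1]])
    if n=='wrist':
        s=s or monitor.observe();M=np.array(p['mount']);Rt=R.from_quat(s['orientation']).as_matrix()
        Rc=Rt@M[:3,:3];c=Rt@M[:3,3]+s['tcp_pos']
    else:
        Rw=cv2.Rodrigues(p['rvec'])[0];Rc=Rw.T;c=-Rw.T@p['tvec']
    return K,np.array(p['D']),Rc,c
def ray(C,uv):
    K,D,Rc,c=C;x=cv2.undistortPoints(np.array([[uv]],float),K,D)[0,0]
    d=Rc@np.array([x[0],x[1],1]);return c,d/np.linalg.norm(d)
def onz(C,uv,z):
    c,d=ray(C,uv);return c+d*(z-c[2])/d[2]
def tri(*obs):
    A=0;b=0
    for C,uv in obs:
        c,d=ray(C,uv);P=np.eye(3)-np.outer(d,d);A=A+P;b=b+P@c
    return np.linalg.solve(A,b)
def proj(C,X):
    K,D,Rc,c=C;rv=cv2.Rodrigues(Rc.T)[0]
    return cv2.projectPoints(np.atleast_2d(X).astype(float),rv,-Rc.T@c,K,D)[0][:,0]
E
python3 - <<'E'
import cv2,numpy as np
t=cv2.imread("pics/top0.png");s=cv2.imread("pics/side0.png")
a=cv2.resize(t[190:320,190:450],None,fx=3,fy=3,interpolation=cv2.INTER_CUBIC)
b=cv2.resize(s[325:395,240:370],None,fx=3,fy=3,interpolation=cv2.INTER_CUBIC)
c=cv2.resize(s[170:320,280:410],None,fx=3,fy=3,interpolation=cv2.INTER_CUBIC)
o=np.zeros((600,780,3),np.uint8);o[:390]=a;o[390:,:390]=b
cv2.imwrite("pics/crop1.png",o);cv2.imwrite("pics/crop2.png",cv2.resize(s[170:320,280:410],None,fx=4,fy=4,interpolation=cv2.INTER_CUBIC))
from h import *
T=cam("top");S=cam("side")
print("c",tri((T,(403,243)),(S,(335,350))),tri((T,(401,275)),(S,(294,350))),tri((T,(428,298)),(S,(261,373))))
print("rod",tri((T,(351,282)),(S,(306,262))))
E
```

```text
c [ 0.53204821 -0.23302042  0.01847178] [ 0.46108724 -0.22946659  0.01007056] [ 0.4107347  -0.28778274  0.0142439 ]
rod [ 0.45743883 -0.11099795  0.11359745]
```

View pics/crop1.png

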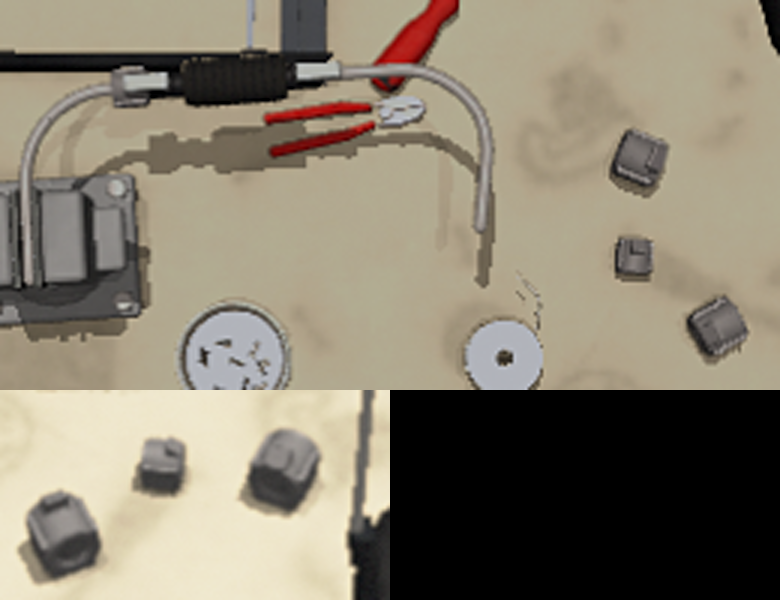

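```bash
cat >> h.py <<'E'
def yaw(s): 
    x=R.from_quat(s['orientation']).as_matrix()[:,0];return np.degrees(np.arctan2(x[1],x[0]))
def plan(start,wps,w):
    """start/wps: (x,y,z,yaw deg of tool x)[, rows]; rows computed with the axes at row start"""
    p=np.array(start,float);out=[]
    for wp in wps:
        n=wp[4];tgt=np.array(wp[:4],float);p0=p.copy()
        for i in range(n):
            g=p0+(tgt-p0)*(i+1)/n;a=np.radians(p[3]);ex=np.array([np.cos(a),np.sin(a),0]);ey=np.array([np.sin(a),-np.cos(a),0])
            d=(g-p)[:3]*100;r=np.round([d@ex,d@ey,-d[2],-(g[3]-p[3])],2);r[3]=np.round(r[3],1)
            out.append([w]+r.tolist())
            p[:3]+=(r[0]*ex+r[1]*ey+np.array([0,0,-r[2]]))/100;p[3]-=r[3]
    for i in range(0,len(out),12):print(str(out[i:i+12]).replace(' ',''))
    print('end',p.round(4))
E
python3 - <<'E'
from h import *
s=monitor.observe();print(yaw(s))
plan([*s['tcp_pos'],yaw(s)],[(.40,.40,.25,130,6),(.47,.08,.25,105,7),(.44,-.2,.25,90,6)],8.7)
E
```

```text
159.5614896721266
[[8.7,-3.92,-2.25,-0.47,4.9],[8.7,-4.09,-1.91,-0.47,5.0],[8.7,-4.25,-1.54,-0.47,4.9],[8.7,-4.36,-1.18,-0.47,4.9],[8.7,-4.45,-0.8,-0.48,4.9],[8.7,-4.5,-0.42,-0.47,5.0],[8.7,-4.15,-2.17,0.0,3.6],[8.7,-4.27,-1.9,0.0,3.5],[8.7,-4.38,-1.64,0.0,3.6],[8.7,-4.48,-1.37,0.0,3.6],[8.7,-4.55,-1.07,0.0,3.5],[8.7,-4.61,-0.8,0.0,3.6]]
[[8.7,-4.66,-0.51,0.0,3.6],[8.7,-4.38,-1.69,0.0,2.5],[8.7,-4.45,-1.49,0.0,2.5],[8.7,-4.51,-1.3,0.0,2.5],[8.7,-4.56,-1.1,0.0,2.5],[8.7,-4.6,-0.91,0.0,2.5],[8.7,-4.64,-0.7,0.0,2.5]]
end [ 0.4399 -0.2     0.25   89.9615]
```

Emit:
{"method": "carry_out", "body": {"plan": [[[8.7, -3.92, -2.25, -0.47, 4.9], [8.7, -4.09, -1.91, -0.47, 5.0], [8.7, -4.25, -1.54, -0.47, 4.9], [8.7, -4.36, -1.18, -0.47, 4.9], [8.7, -4.45, -0.8, -0.48, 4.9], [8.7, -4.5, -0.42, -0.47, 5.0], [8.7, -4.15, -2.17, 0.0, 3.6], [8.7, -4.27, -1.9, 0.0, 3.5], [8.7, -4.38, -1.64, 0.0, 3.6], [8.7, -4.48, -1.37, 0.0, 3.6], [8.7, -4.55, -1.07, 0.0, 3.5], [8.7, -4.61, -0.8, 0.0, 3.6]]]}}

```text
t: 1.35
tcp_pos: [0.46, 0.1242, 0.2508]
orientation: [0.585, 0.811, 0.0, -0.0]
ft_force: [-0.2, 0.2, 0.4]
width: 0.087
grip_force: 0.0
```

Emit:
{"method": "carry_out", "body": {"plan": [[[8.7, -4.66, -0.51, 0.0, 3.6], [8.7, -4.38, -1.69, 0.0, 2.5], [8.7, -4.45, -1.49, 0.0, 2.5], [8.7, -4.51, -1.3, 0.0, 2.5], [8.7, -4.56, -1.1, 0.0, 2.5], [8.7, -4.6, -0.91, 0.0, 2.5], [8.7, -4.64, -0.7, 0.0, 2.5], [8.7, 0, 0, 0, 0], [8.7, 0, 0, 0, 0]]]}}

```text
t: 2.25
tcp_pos: [0.4395, -0.2004, 0.2507]
orientation: [0.708, 0.706, 0.0, -0.0]
ft_force: [0.7, 0.9, -0.3]
width: 0.0871
grip_force: 0.0
```

Run:
```python
from h import *
s=monitor.observe();print(s['tcp_pos'],yaw(s),s['t'],s['q'])
im=viewer.snapshot("wrist")[:,:,::-1];cv2.imwrite("pics/w1.png",im)
```

```text
[ 0.43954694 -0.20042676  0.25074016] 89.7920803198814 2.25 [-0.40769845 -0.09783314  0.74107381  1.82958077  0.06646569  1.38497442
  0.31504408]
```

View pics/w1.png

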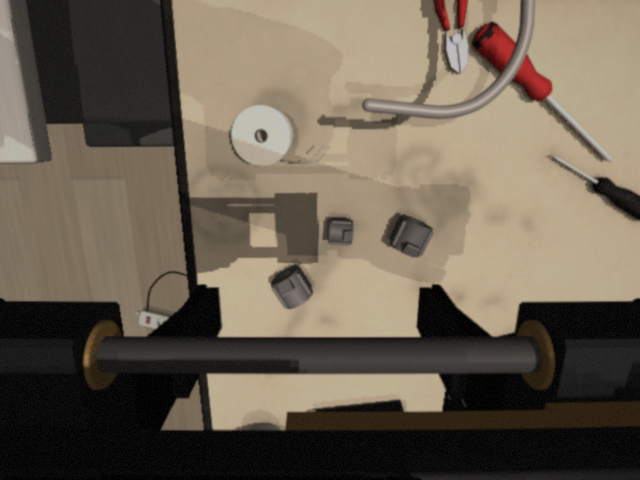

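The wrist view shows three candidates: (340,231), (411,235) and (292,287). I'll enlarge them and measure sizes.

Run:
```python
from h import *
im=cv2.imread("pics/w1.png")
c=cv2.resize(im[205:315,265:440],None,fx=4.5,fy=4.5,interpolation=cv2.INTER_CUBIC)
cv2.imwrite("pics/w1c.png",c)
C=cam("wrist")
for uv in((340,231),(411,235),(292,287)):
    print(uv,onz(C,uv,.02), np.linalg.norm(onz(C,(uv[0]+10,uv[1]),.02)-onz(C,uv,.02))*100,'mm/px', np.linalg.norm(onz(C,(uv[0],uv[1]+10),.02)-onz(C,uv,.02))*100)
```

```text
(340, 231) [ 0.46187645 -0.22728322  0.02      ] 1.0059219107998685 mm/px 1.048688089539763
(411, 235) [ 0.53369435 -0.23151013  0.02      ] 1.01431965641671 mm/px 1.05872369713405
(292, 287) [ 0.41240542 -0.28803362  0.02      ] 1.0489477444876336 mm/px 1.1420762141045415
```

View pics/w1c.png

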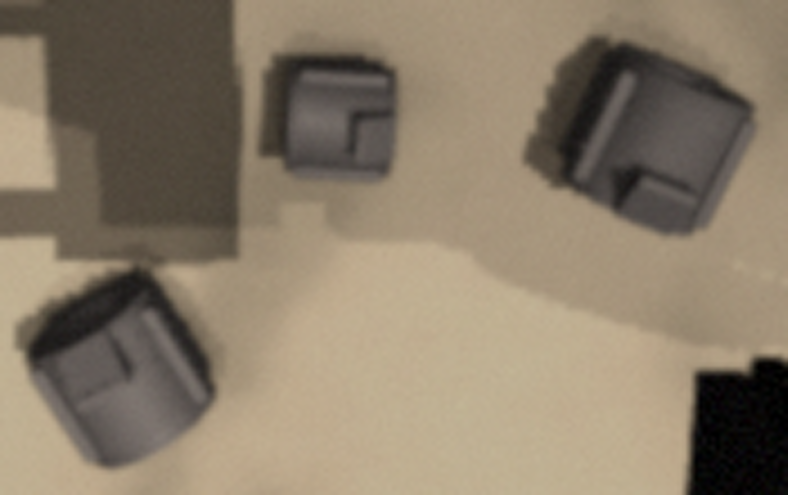

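The collar at (340,231) is the one meant: it measures about 25 mm over the cheeks and 24 mm long, while the other two are about 31–33 mm wide. Its lug is toward world +x, at a yaw of about −4°.

Run:
```python
from h import *
C=cam("wrist");s=monitor.observe()
p=(onz(C,(341.2,233.4),.021)+0);print(p)
plan([*s['tcp_pos'],yaw(s)],[(p[0],p[1],.10,-4,12),(p[0],p[1],.003,-4,6)],5.5)
```

```text
[ 0.46306314 -0.22951159  0.021     ]
[[5.5,-0.25,0.19,1.26,7.8],[5.5,-0.23,0.23,1.25,7.9],[5.5,-0.19,0.25,1.26,7.8],[5.5,-0.16,0.28,1.25,7.8],[5.5,-0.12,0.3,1.26,7.8],[5.5,-0.07,0.31,1.25,7.9],[5.5,-0.04,0.31,1.26,7.8],[5.5,0.02,0.32,1.25,7.8],[5.5,0.05,0.32,1.26,7.9],[5.5,0.1,0.3,1.25,7.8],[5.5,0.13,0.29,1.26,7.8],[5.5,0.18,0.27,1.25,7.9]]
[[5.5,-0.0,-0.0,1.62,-0.0],[5.5,-0.0,-0.0,1.61,-0.0],[5.5,-0.0,-0.0,1.62,-0.0],[5.5,-0.0,-0.0,1.62,-0.0],[5.5,-0.0,-0.0,1.62,-0.0],[5.5,-0.0,-0.0,1.61,-0.0]]
end [ 4.6310e-01 -2.2950e-01  3.0000e-03 -4.0346e+00]
```

Emit:
{"method": "carry_out", "body": {"plan": [[[5.5, -0.25, 0.19, 1.26, 7.8], [5.5, -0.23, 0.23, 1.25, 7.9], [5.5, -0.19, 0.25, 1.26, 7.8], [5.5, -0.16, 0.28, 1.25, 7.8], [5.5, -0.12, 0.3, 1.26, 7.8], [5.5, -0.07, 0.31, 1.25, 7.9], [5.5, -0.04, 0.31, 1.26, 7.8], [5.5, 0.02, 0.32, 1.25, 7.8], [5.5, 0.05, 0.32, 1.26, 7.9], [5.5, 0.1, 0.3, 1.25, 7.8], [5.5, 0.13, 0.29, 1.26, 7.8], [5.5, 0.18, 0.27, 1.25, 7.9]]]}}

```text
t: 3.5
tcp_pos: [0.4638, -0.2278, 0.0993]
orientation: [0.999, -0.036, -0.0, -0.001]
ft_force: [0.2, -0.0, 0.4]
width: 0.055
grip_force: 0.0
```

Emit:
{"method": "carry_out", "body": {"plan": [[[5.5, 0, 0, 1.6, 0], [5.5, 0, 0, 1.6, 0], [5.5, 0, 0, 1.6, 0], [5.5, 0, 0, 1.6, 0], [5.5, 0, 0, 1.6, 0], [5.5, 0, 0, 1.4, 0], [5.5, 0, 0, 0, 0], [5.5, 0, 0, 0, 0]]]}}

```text
t: 4.3
tcp_pos: [0.4632, -0.23, 0.0061]
orientation: [0.999, -0.035, -0.0, -0.0]
ft_force: [-0.2, 0.4, 0.6]
width: 0.0551
grip_force: 0.0
```

Emit:
{"method": "carry_out", "body": {"plan": [[[2, 0, 0, 0, 0], [2, 0, 0, 0, 0], [2, 0, 0, 0, 0], [2, 0, 0, 0, 0], [2, 0, 0, 0, 0], [2, 0, 0, 0, 0], [2, 0, 0, 0, 0], [2, 0, 0, 0, 0]]]}}

```text
t: 5.1
tcp_pos: [0.4633, -0.2302, 0.0065]
orientation: [0.999, -0.035, 0.0, -0.0]
ft_force: [-0.6, 0.0, 1.8]
width: 0.0248
grip_force: 30.0
```

Grip width is 24.8 mm, so it's the right collar. Lifting and moving to in front of the rod tip.

Run:
```python
from h import *
s=monitor.observe();print(yaw(s))
plan([*s['tcp_pos'],yaw(s)],[(.455,-.23,.108,-4,5),(.42,-.2,.108,-5,3),(.42,-.113,.108,-5,4)],2)
```

```text
-4.044593031122065
[[2,-0.17,0.01,-2.03,-0.0],[2,-0.16,0.01,-2.03,-0.0],[2,-0.17,0.0,-2.03,-0.0],[2,-0.16,0.01,-2.03,-0.0],[2,-0.17,0.01,-2.03,-0.0],[2,-1.23,-0.92,-0.0,0.3],[2,-1.24,-0.91,-0.0,0.3],[2,-1.25,-0.9,-0.0,0.4],[2,-0.19,-2.17,-0.0,-0.0],[2,-0.19,-2.16,-0.0,-0.0],[2,-0.19,-2.17,-0.0,-0.0],[2,-0.19,-2.16,-0.0,-0.0]]
end [ 0.42   -0.113   0.108  -5.0446]
```

Emit:
{"method": "carry_out", "body": {"plan": [[[2, -0.17, 0.01, -2.03, 0], [2, -0.16, 0.01, -2.03, 0], [2, -0.17, 0, -2.03, 0], [2, -0.16, 0.01, -2.03, 0], [2, -0.17, 0.01, -2.03, 0], [2, -1.23, -0.92, 0, 0.3], [2, -1.24, -0.91, 0, 0.3], [2, -1.25, -0.9, 0, 0.4], [2, -0.19, -2.17, 0, 0], [2, -0.19, -2.16, 0, 0], [2, -0.19, -2.17, 0, 0], [2, -0.19, -2.16, 0, 0]]]}}

```text
t: 6.3
tcp_pos: [0.4195, -0.1121, 0.1075]
orientation: [0.999, -0.044, -0.0, -0.0]
ft_force: [-0.7, 0.7, -0.8]
width: 0.0244
grip_force: 30.0
```

Emit:
{"method": "carry_out", "body": {"plan": [[[2, 0, 0, 0, 0], [2, 0, 0, 0, 0], [2, 0, 0, 0, 0]]]}}

```text
t: 6.6
tcp_pos: [0.4198, -0.114, 0.1077]
orientation: [0.999, -0.045, 0.0, 0.0]
ft_force: [0.7, -0.2, -1.2]
width: 0.0244
grip_force: 30.0
```

Run:
```python
from h import *
s=monitor.observe();print(s['tcp_pos'],yaw(s),s['t'],s['ft_force'])
im=viewer.snapshot("wrist")[:,:,::-1];cv2.imwrite("pics/w2.png",im)
sd=viewer.snapshot("side")[:,:,::-1];cv2.imwrite("pics/s2.png",sd)
cr=cv2.resize(sd[170:300,270:400],None,fx=2.3,fy=2.3,interpolation=cv2.INTER_CUBIC)
w=cv2.imread("pics/w1.png")[60:150,340:560]
w=cv2.resize(w,(480,196),interpolation=cv2.INTER_CUBIC)
o=np.zeros((600,800,3),np.uint8);o[:300,:400]=cr[:300,:299].shape and cv2.copyMakeBorder(cr[:299,:299],0,1,0,101,0);o[:480//2+60,400:800]=cv2.resize(im,(400,300))
cv2.imwrite("pics/x.png",im)
```

```text
[ 0.4197578  -0.11400974  0.10770817] -5.121391779908578 6.6 [ 0.73978057 -0.21026784 -1.24744072]
```

View pics/w2.png

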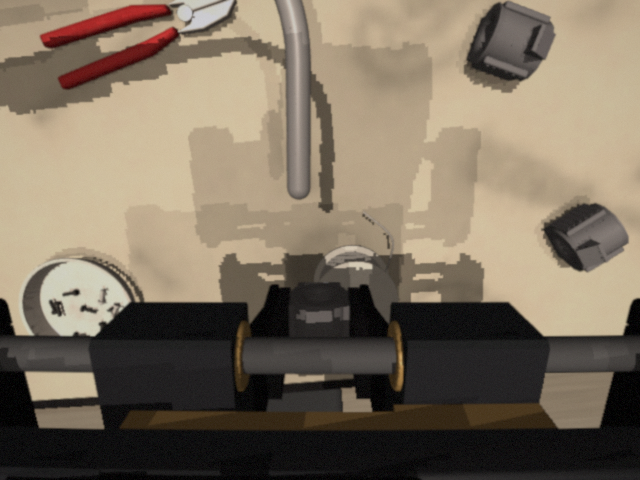

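Run:
```python
from h import *
C=cam("wrist");s=monitor.observe();im=cv2.imread("pics/w2.png")
g=cv2.cvtColor(im,cv2.COLOR_BGR2GRAY).astype(int)
# rod edges per row: compare to background saturation
hsv=cv2.cvtColor(im,cv2.COLOR_BGR2HSV)
for r in range(60,196,15): 
    row=hsv[r,275:325,1]; lo=np.where(row<40)[0]+275; print(r,lo.min() if len(lo) else None,lo.max() if len(lo) else None)
for z in(.1135,.115): 
    for uv in((299,192),(298.5,150),(298.5,100)):print(z,onz(C,uv,z))
ax=s['tcp_pos']+[0,0,.0065]
print("collar",ax,proj(C,ax),proj(C,ax+np.array([0,0,.0115])))
T=cam("top");S=cam("side");print(tri((T,(350.5,283.5)),(S,(306,262.5)),(C,(299,190))))
s2=cv2.imread("pics/s2.png");cv2.imwrite("pics/s2c.png",cv2.resize(s2[230:290,270:390],None,fx=6,fy=6,interpolation=cv2.INTER_CUBIC))
```

```text
60 286 308
75 287 309
90 287 309
105 288 308
120 288 309
135 288 308
150 288 309
165 288 308
180 289 308
195 291 305
0.1135 [ 0.47283296 -0.11207511  0.1135    ]
0.1135 [ 0.48879816 -0.11353928  0.1135    ]
0.1135 [ 0.50670772 -0.11539441  0.1135    ]
0.115 [ 0.47307874 -0.11217154  0.115     ]
0.115 [ 0.48889085 -0.11362168  0.115     ]
0.115 [ 0.50662869 -0.11545901  0.115     ]
collar [ 0.4197832  -0.11400325  0.11423091] [[316.37200763 315.35493466]] [[316.20596615 328.62279427]]
[ 0.46149991 -0.11035021  0.10868154]
```

View pics/s2c.png

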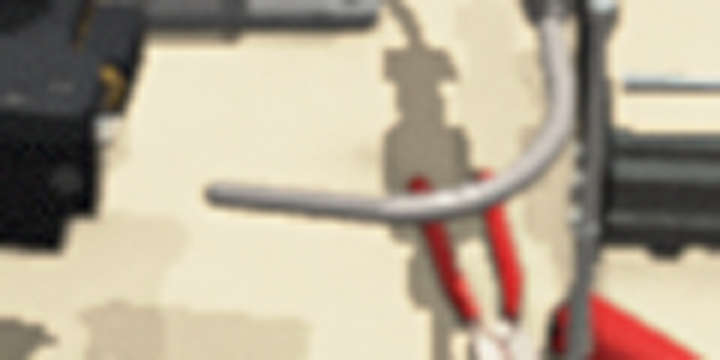

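Run:
```python
from h import *
C=cam("wrist");s=monitor.observe()
T=cam("top");S=cam("side")
print(tri((T,(350.5,267.0)),(S,(305,262))));print(tri((T,(350.5,267.)),(S,(305,262)),(C,(299,196))))
# side-ray at x from y: height of tip and further rod point given plan position
for uv in((305,262),(320,263.5),(332,264.8)):
    c,d=ray(S,uv);
    y={305:-.1119,320:-.1143,332:-.1165}[uv[0]]
    t=(y-c[1])/d[1];print(uv,c+t*d)
```

```text
[ 0.47153828 -0.11140825  0.11573562]
[ 0.47158679 -0.11170835  0.11587401]
(305, 262) [ 0.47300701 -0.1119      0.11636745]
(320, 263.5) [ 0.50049361 -0.1143      0.1161792 ]
(332, 264.8) [ 0.52238292 -0.1165      0.11602083]
```

```bash
cat >> h.py <<'E'
def at(wx,wy,wz,yw,off=0):
    a=np.radians(yw);return [wx-off*np.cos(a),wy-off*np.sin(a),wz,yw]
E
python3 - <<'E'
from h import *
s=monitor.observe()
p=(.4716,-.1112,.1093,-5.5)
plan([*s['tcp_pos'],yaw(s)],[(*at(*p,.052),3),(*at(*p,.017),4),(*at(*p,.005),4)],2)
E
```

```text
[[2,-0.02,-0.26,-0.05,0.1],[2,-0.02,-0.26,-0.05,0.1],[2,-0.03,-0.26,-0.06,0.2],[2,0.88,0.0,0.0,-0.0],[2,0.87,0.0,0.0,-0.0],[2,0.88,0.0,0.0,-0.0],[2,0.87,0.0,0.0,-0.0],[2,0.3,0.0,0.0,-0.0],[2,0.3,0.0,0.0,-0.0],[2,0.3,0.0,0.0,-0.0],[2,0.3,0.0,0.0,-0.0]]
end [ 0.4666 -0.1107  0.1093 -5.54  ]
```

Emit:
{"method": "carry_out", "body": {"plan": [[[2, 0, -0.26, -0.05, 0.1], [2, 0, -0.26, -0.05, 0.1], [2, 0, -0.26, -0.05, 0.2], [2, 0.85, 0, 0, 0], [2, 0.85, 0, 0, 0], [2, 0.85, 0, 0, 0], [2, 0.85, 0, 0, 0], [2, 0, 0, 0, 0], [2, 0, 0, 0, 0]]]}}

```text
t: 7.6
tcp_pos: [0.4543, -0.1087, 0.109]
orientation: [0.999, -0.048, -0.0, 0.0]
ft_force: [0.0, -0.1, -0.3]
width: 0.0245
grip_force: 30.0
```

Run:
```python
from h import *
s=monitor.observe();print(s['tcp_pos'],yaw(s),s['ft_force'])
im=viewer.snapshot("wrist")[:,:,::-1];sd=viewer.snapshot("side")[:,:,::-1]
o=np.zeros((480,800,3),np.uint8);o[:,:480]=cv2.resize(im[160:360,220:420],(480,480),interpolation=cv2.INTER_CUBIC)
o[:320,480:]=cv2.resize(sd[232:292,270:330],(320,320),interpolation=cv2.INTER_CUBIC)
cv2.imwrite("pics/w3.png",o)
```

```text
[ 0.45433865 -0.10867348  0.10902446] -5.45304154236727 [ 0.00306815 -0.12099545 -0.3128375 ]
```

View pics/w3.png

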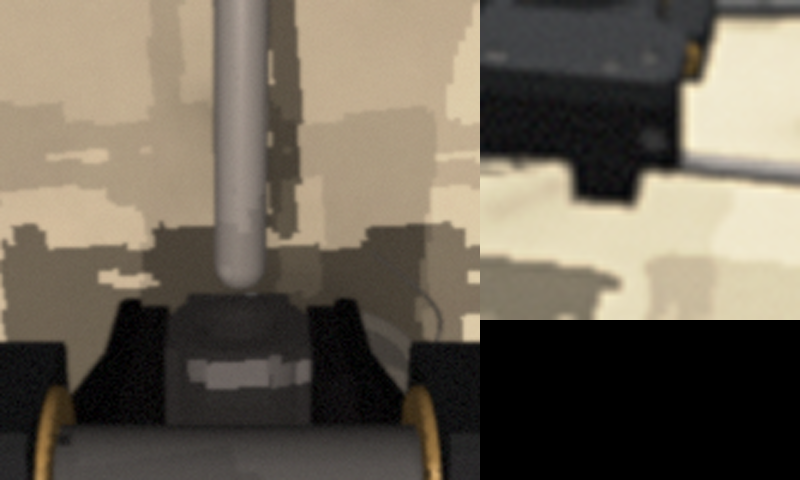

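Rod (x=240) and collar (x=239) are aligned in the crop, with the tip just ahead of the mouth. Threading on.

Emit:
{"method": "carry_out", "body": {"plan": [[[2, 0.25, 0, 0, 0], [2, 0.25, 0, 0, 0], [2, 0.25, 0, 0, 0], [2, 0.25, 0, 0, 0], [2, 0, 0, 0, 0]]]}}

```text
t: 8.2
tcp_pos: [0.4647, -0.1094, 0.1093]
orientation: [0.999, -0.047, 0.0, 0.0]
ft_force: [-1.0, 1.6, -0.0]
width: 0.0247
grip_force: 30.0
```

Emit:
{"method": "carry_out", "body": {"plan": [[[2, 0.3, 0, 0, 0], [2, 0.3, 0, 0, 0], [2, 0.3, 0, 0, 0], [2, 0.3, 0, 0, 0], [2, 0.3, 0, 0, 0], [2, 0.3, 0, 0, 0], [2, 0, 0, 0, 0]]]}}

```text
t: 8.9
tcp_pos: [0.4827, -0.1112, 0.1093]
orientation: [0.999, -0.047, 0.0, 0.0]
ft_force: [0.5, 0.1, -1.1]
width: 0.0247
grip_force: 30.0
```

```bash
cat >> h.py <<'E'
def rod(s,k1,k2,h0=-5.5,p0=(.4716,-.1112)):
    """plan position & heading(deg) at s (m): straight .0495, arc r .06 len .094, kinks k1,k2 deg at 1/3 and end"""
    ds=.0005;p=np.array(p0,float);h=np.radians(h0);q=0;b=.0495;L=.094;d1=d2=0
    while q<s-1e-9:
        st=min(ds,s-q);p=p+st*np.array([np.cos(h),np.sin(h)]);q+=st
        if b<q<=b+L:h+=st/.06
        if q>=b+L/3 and not d1:h+=np.radians(k1);d1=1
        if q>=b+L and not d2:h+=np.radians(k2);d2=1
    return p,np.degrees(h)
E
python3 - <<'E'
from h import *
from scipy.optimize import least_squares
from scipy.ndimage import map_coordinates
t=cv2.imread("pics/top0.png");T=cam("top")
pts=[(484,190),(488,150),(483,125),(468,100),(445,82),(415,73),(385,69),(345,70)]
# refine each by minimum-saturation centroid along world normal
W=[onz(T,(u/3+190,v/3+190),.116)[:2] for u,v in pts]
for w in W:print(w.round(4))
S=np.arange(0,.185,.001)
def cl(k):return np.array([rod(s,*k,p0=(.4716+k0,-.1112+k3))[0] for s in S]) 
def f(x):
    c=np.array([rod(s,x[0],x[1],x[2],(.4716+x[3],-.1112+x[4]))[0] for s in S])
    r=[np.min(np.hypot(*(c-w).T)) for w in W]
    return np.r_[np.array(r)*1e3,(x[2]+5.5)/1,(x[3]*1e3)/1,x[4]*1e3/1]
r=least_squares(f,[0,0,-5.5,0,0],diff_step=1e-3,x_scale=[1,1,1,.001,.001]);print(r.x,r.fun.round(2))
for s in(.0495,.081,.1435,.16,.18):print(s,rod(s,*r.x[:2]))
# overlay on enlarged crop
a=cv2.resize(t[200:280,290:365],None,fx=8,fy=8,interpolation=cv2.INTER_CUBIC)
c=np.array([np.r_[rod(s,r.x[0],r.x[1],r.x[2],(.4716+r.x[3],-.1112+r.x[4]))[0],.116] for s in S])
for u in proj(T,c):cv2.circle(a,(int((u[0]-290+.5)*8),int((u[1]-200+.5)*8)),1,(0,0,255),-1)
cv2.imwrite("pics/ov.png",a)
E
```

```text
[ 0.4976 -0.1132]
[ 0.5245 -0.1159]
[ 0.5414 -0.1126]
[ 0.5583 -0.1025]
[ 0.5704 -0.087 ]
[ 0.5764 -0.0668]
[ 0.5789 -0.0466]
[ 0.5781 -0.0197]
[ 7.94074669e+00 -4.41908251e+00 -4.70609674e+00 -7.82950342e-04
  2.73492090e-04] [ 0.18  0.76  0.25  0.67  0.37  0.88  1.23  0.42  0.79 -0.78  0.27]
0.0495 (array([ 0.52087211, -0.11594436]), np.float64(-5.5))
0.081 (array([ 0.55155925, -0.11065543]), np.float64(32.99849576089505))
0.1435 (array([ 0.57903773, -0.05764108]), np.float64(92.68159942035555))
0.16 (array([ 0.57967544, -0.0411534 ]), np.float64(87.78505208157014))
0.18 (array([ 0.58044841, -0.02116835]), np.float64(87.78505208157014))
```

View pics/ov.png

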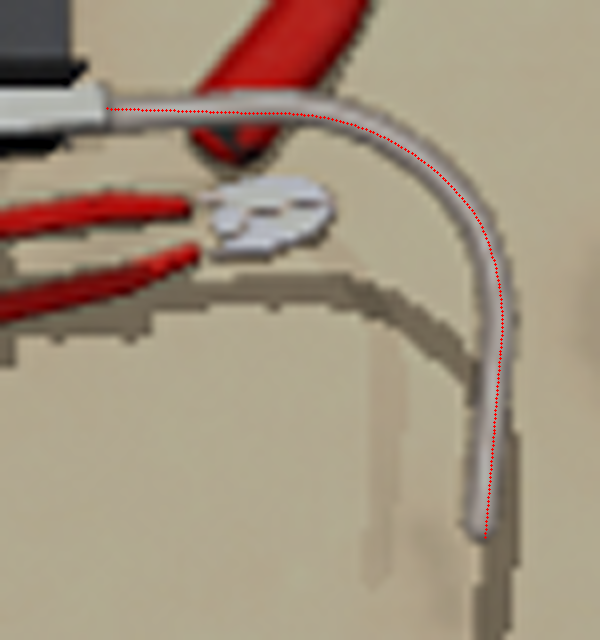

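Run:
```python
from h import *
from scipy.optimize import least_squares
T=cam("top")
pts=[(483,450),(488,390),(494,330),(488,260),(475,212),(450,165),(415,130),(375,110),(330,103),(280,103),(220,107),(150,109),(110,110)]
W=[onz(T,(u/8+290-.44,v/8+200-.44),.116)[:2] for u,v in pts]
tip=onz(T,(478/8+289.56,535/8+199.56),.116)[:2];print(tip)
S=np.arange(0,.195,.001)
def f(x):
    c=np.array([rod(s,x[0],x[1],x[2],(.4716+x[3],-.1112+x[4]))[0] for s in S])
    r=[np.min(np.hypot(*(c-w).T)) for w in W]
    return np.r_[np.array(r)*1e3,(x[2]+5.5)/1.5,(c[0]-tip)*1e3]
r=least_squares(f,[3,-1,-5.5,0,0],diff_step=1e-3,x_scale=[1,1,1,.001,.001]);print(r.x.round(4),r.fun.round(2))
for s in(.0495,.081,.1435,.16,.18):print(s,rod(s,*r.x[:2]))
```

```text
[ 0.47121118 -0.10918121]
[ 7.1321e+00  5.5559e+00 -6.2101e+00  1.5000e-03  2.7000e-03] [ 0.48  0.64  0.71  1.24  0.6   1.7   2.73  2.13  0.24  1.73  1.53  0.19
  0.6  -0.47  1.89  0.69]
0.0495 (array([ 0.52087211, -0.11594436]), np.float64(-5.5))
0.081 (array([ 0.55155925, -0.11065543]), np.float64(32.1898418527012))
0.1435 (array([ 0.5797832 , -0.05803416]), np.float64(91.87294551216169))
0.16 (array([ 0.57778626, -0.04165545]), np.float64(96.95137246779954))
0.18 (array([ 0.57536572, -0.02180247]), np.float64(96.95137246779954))
```

Run:
```python
from h import *
T=cam("top")
pts=[(478,535),(483,450),(488,390),(494,330),(488,260),(475,212),(450,165),(415,130),(375,110),(330,103),(280,103),(220,107),(150,109),(110,110)]
W=np.array([onz(T,(u/8+290-.44,v/8+200-.44),.116)[:2] for u,v in pts])
for w in W:print((w*1e3).round(1))
ds=.0005;s=np.arange(0,.2,ds);b=.0495;L=.094
res=[]
for h0 in(-7,-6,-5.5,-5,-4):
  for k1 in range(-12,13):
    for k2 in range(-12,13):
      h=np.radians(h0)+np.clip(s-b,0,L)/.06+np.radians(k1)*(s>b+L/3)+np.radians(k2)*(s>b+L)
      c=np.cumsum(np.c_[np.cos(h),np.sin(h)]*ds,0)+[.4716,-.1112]
      o=W[0]-c[0]
      for _ in range(3):
        D=W-(c+o)[:,None];i=np.argmin((D**2).sum(2),0)
        n=np.c_[-np.sin(h[i]),np.cos(h[i])];d=((W-c[i])*n).sum(1)
        A=np.r_[n,[[1,0]]];dd=np.r_[d,W[0][0]-c[0][0]]
        o=np.linalg.lstsq(A,dd,rcond=None)[0]
      e=np.r_[(A@o-dd)*1e3];res.append((np.sqrt((e**2).mean())+abs(h0+5.5)*.05,h0,k1,k2,*(o*1e3).round(1)))
res.sort();
for r in res[:12]:print(np.round(r,2))
```

```text
[ 471.2 -109.2]
[ 492.6 -110.4]
[ 507.7 -111.7]
[ 522.8 -113.2]
[ 540.6 -111.7]
[ 552.7 -108.4]
[ 564.7 -102.1]
[573.5 -93.3]
[578.6 -83.2]
[580.3 -71.8]
[580.2 -59.2]
[579.1 -44. ]
[578.4 -26.4]
[578.1 -16.3]
[ 1.39 -6.    6.    7.    0.5   2.3 ]
[ 1.4 -6.   7.   6.   1.2  2.4]
[ 1.4 -6.   7.   5.   1.   2.3]
[ 1.4 -6.   6.   8.   0.7  2.4]
[ 1.4 -6.   6.   6.   0.4  2.3]
[ 1.4 -5.5  6.   7.   1.   2. ]
[ 1.41 -5.5   6.    6.    0.8   1.9 ]
[ 1.41 -7.    7.    7.    0.4   3.1 ]
[ 1.41 -7.    7.    6.    0.2   3.1 ]
[ 1.41 -7.    6.    8.   -0.2   3.1 ]
[ 1.41 -5.5   7.    5.    1.5   2.  ]
[ 1.41 -6.    5.    9.    0.1   2.4 ]
```

```bash
cat > tr.py <<'E'
from h import *
from scipy.ndimage import map_coordinates
def trace(img,C,z,k,h0=-5.5,p0=(.4716,-.1112),S=np.arange(.005,.182,.008),hw=.010):
    sat=cv2.cvtColor(img,cv2.COLOR_BGR2HSV)[:,:,1].astype(float);out=[]
    o=np.linspace(-hw,hw,81)
    for s in S:
        p,h=rod(s,*k,h0,p0);n=np.array([-np.sin(np.radians(h)),np.cos(np.radians(h))])
        X=np.c_[p+o[:,None]*n,np.full(81,z)];uv=proj(C,X)
        if (uv<0).any() or (uv[:,0]>639).any() or (uv[:,1]>479).any():continue
        v=map_coordinates(sat,[uv[:,1],uv[:,0]],order=1)
        th=(np.percentile(v,10)+np.percentile(v,75))/2;m=v<th
        # widest run
        runs=np.split(np.arange(81),np.where(np.diff(m.astype(int)))[0]+1);runs=[r for r in runs if m[r[0]]]
        r=max(runs,key=len) if runs else [0]
        out.append((s,o[r].mean()*1e3,(o[r[-1]]-o[r[0]])*1e3,h,*(p+o[r].mean()*n)*1e3))
    return np.array(out)
E
python3 - <<'E'
from tr import *
np.set_printoptions(suppress=True,precision=1,linewidth=120)
print(trace(cv2.imread("pics/top0.png"),cam("top"),.116,(7,-3)))
M={'tcp_pos':np.array([.43955,-.20043,.25074]),'orientation':R.from_matrix(np.array([[np.cos(np.radians(89.79)),np.sin(np.radians(89.79)),0],[np.sin(np.radians(89.79)),-np.cos(np.radians(89.79)),0],[0,0,-1]]).astype(float)).as_quat()}
print(trace(cv2.imread("pics/w1.png"),cam("wrist",M),.116,(7,-3)))
E
```

```text
[[   0.     1.8    7.5   -5.5  476.7 -109.9]
 [   0.     1.5    7.    -5.5  484.7 -111. ]
 [   0.     1.5    7.    -5.5  492.6 -111.7]
 [   0.     1.6    6.7   -5.5  500.6 -112.4]
 [   0.     1.6    6.7   -5.5  508.6 -113.1]
 [   0.     1.5    7.5   -5.5  516.5 -114. ]
 [   0.1    1.8    6.5   -1.7  524.4 -114.4]
 [   0.1    2.     7.5    6.   532.1 -113.9]
 [   0.1    2.2    6.5   13.6  539.7 -112.4]
 [   0.1    2.4    6.7   21.2  547.  -110. ]
 [   0.1    2.4    6.7   35.9  553.5 -106.5]
 [   0.1    2.1    6.2   43.5  559.6 -101.8]
 [   0.1    1.8    6.5   51.2  565.1  -96.4]
 [   0.1    1.9    6.7   58.8  569.5  -90. ]
 [   0.1    1.     7.5   66.4  573.9  -83.5]
 [   0.1    1.1    6.2   74.1  576.5  -76.1]
 [   0.1    1.1   10.2   81.7  578.1  -68.4]
 [   0.1    3.    14.    89.4  576.9  -60.6]
 [   0.1    0.6    8.7   88.3  579.4  -52.6]
 [   0.2    3.    11.5   88.3  577.3  -44.5]
 [   0.2    2.6    6.8   88.3  577.9  -36.5]
 [   0.2    3.1    6.8   88.3  577.7  -28.5]
 [   0.2    3.8    7.5   88.3  577.3  -20.5]]
[[   0.     1.6    7.8   -5.5  476.7 -110.1]
 [   0.     1.5    8.    -5.5  484.7 -111. ]
 [   0.     1.4    8.2   -5.5  492.6 -111.8]
 [   0.     1.4    8.2   -5.5  500.6 -112.6]
 [   0.     1.5    8.    -5.5  508.6 -113.3]
 [   0.     1.4    7.8   -5.5  516.5 -114.1]
 [   0.1    1.5    8.    -1.7  524.4 -114.7]
 [   0.1    1.6    7.8    6.   532.2 -114.3]
 [   0.1    1.6    7.8   13.6  539.9 -113. ]
 [   0.1    1.4    7.8   21.2  547.4 -110.9]
 [   0.1    1.4    7.8   35.9  554.1 -107.3]
 [   0.1    1.1    7.7   43.5  560.3 -102.5]
 [   0.1    0.9    8.2   51.2  565.8  -96.9]
 [   0.1    0.5    9.5   58.8  570.7  -90.7]
 [   0.1    0.3    8.5   66.4  574.6  -83.8]
 [   0.1   -0.2    8.5   74.1  577.8  -76.4]
 [   0.1   -0.5    8.5   81.7  579.8  -68.6]
 [   0.1   -0.6    8.8   89.4  580.5  -60.6]
 [   0.1   -0.5    8.5   88.3  580.6  -52.6]
 [   0.2    0.6    8.7   88.3  579.7  -44.6]]
```

```bash
cat > go.py <<'E'
from h import *
import sys
K=(7,1)
def pose(s,K=K,off=(0,0),z=.1093,p0=(.4716,-.1112)):
    a=rod(s-.011,*K,p0=p0)[0] if s>.011 else rod(0,*K,p0=p0)[0]-(.011-s)*np.array([np.cos(np.radians(-5.5)),np.sin(np.radians(-5.5))])
    b=rod(s+.011,*K,p0=p0)[0];m=rod(s,*K,p0=p0)[0];c=(m+(a+b)/2)/2+off;d=b-a
    return [*c,z,np.degrees(np.arctan2(d[1],d[0]))]
def path(start,s0,s1,n,**k):
    plan(start,[(*pose(s0+(s1-s0)*(i+1)/n,**k),1) for i in range(n)],2)
E
python3 - <<'E'
from go import *
for s in (.011,.05,.09,.12,.15,.18):print(s,np.round(pose(s),4))
path([.4827,-.1113,.1093,-5.45],.011,.045,10)
E
```

```text
0.011 [ 0.4825 -0.1123  0.1093 -5.5   ]
0.05 [ 0.5214 -0.1157  0.1093 -2.5071]
0.09 [ 0.5585 -0.1049  0.1093 39.7888]
0.12 [ 0.5755 -0.0809  0.1093 69.0613]
0.15 [ 5.79600e-01 -5.16000e-02  1.09300e-01  9.16684e+01]
0.18 [ 5.78500e-01 -2.16000e-02  1.09300e-01  9.22634e+01]
[[2,0.33,0.1,-0.0,0.0],[2,0.34,-0.0,-0.0,0.0],[2,0.34,-0.0,-0.0,0.0],[2,0.34,-0.0,-0.0,0.0],[2,0.34,-0.0,-0.0,0.0],[2,0.34,-0.0,-0.0,0.0],[2,0.34,-0.0,-0.0,0.0],[2,0.34,-0.0,-0.0,0.0],[2,0.34,-0.0,-0.0,-0.2],[2,0.34,-0.01,-0.0,-0.7]]
end [ 0.5164 -0.1154  0.1093 -4.55  ]
```

Emit:
{"method": "carry_out", "body": {"plan": [[[2, 0.34, 0.03, 0, 0], [2, 0.34, 0, 0, 0], [2, 0.34, 0, 0, 0], [2, 0.34, 0, 0, 0], [2, 0.34, 0, 0, 0], [2, 0.34, 0, 0, 0], [2, 0.34, 0, 0, 0], [2, 0.34, 0, 0, 0], [2, 0.34, 0, 0, -0.2], [2, 0.34, 0, 0, -0.7], [2, 0, 0, 0, 0]]]}}

```text
t: 10.0
tcp_pos: [0.5166, -0.1147, 0.1093]
orientation: [0.999, -0.039, 0.0, 0.0]
ft_force: [0.1, -1.0, -0.6]
width: 0.0244
grip_force: 30.0
```

```bash
cat >> go.py <<'E'
def st():
    s=monitor.observe();a=np.radians(yaw(s));f=s['ft_force'];t=s['ft_torque']
    print('t %.2f'%s['t'],s['tcp_pos'].round(4),'yaw %.1f'%yaw(s),'f along %.1f lat(tool y) %.1f z %.1f'%(f@[np.cos(a),np.sin(a),0],f@[np.sin(a),-np.cos(a),0],f[2]),'Tq',t.round(2))
E
python3 - <<'E'
from go import *
st()
path([.5164,-.1147,.1093,-4.55],.045,.069,8,p0=(.4716,-.1107))
E
```

```text
t 10.00 [ 0.5166 -0.1147  0.1093] yaw -4.5 f along 0.2 lat(tool y) 1.0 z -0.6 Tq [-0.04  0.15  0.01]
[[2,0.3,0.02,-0.0,-1.1],[2,0.3,-0.01,-0.0,-1.5],[2,0.3,-0.01,-0.0,-1.8],[2,0.3,-0.0,-0.0,-2.3],[2,0.29,-0.01,-0.0,-2.6],[2,0.3,-0.01,-0.0,-2.9],[2,0.3,-0.01,-0.0,-2.8],[2,0.3,-0.01,-0.0,-2.9]]
end [ 0.5401 -0.1135  0.1093 13.35  ]
```

Free sliding so far. On into the bend.

Emit:
{"method": "carry_out", "body": {"plan": [[[2, 0.3, 0.02, 0, -1.1], [2, 0.3, -0.01, 0, -1.5], [2, 0.3, -0.01, 0, -1.8], [2, 0.3, 0, 0, -2.3], [2, 0.29, -0.01, 0, -2.6], [2, 0.3, -0.01, 0, -2.9], [2, 0.3, -0.01, 0, -2.8], [2, 0.3, -0.01, 0, -2.9], [2, 0, 0, 0, 0]]]}}

```text
t: 10.9
tcp_pos: [0.5403, -0.1133, 0.1093]
orientation: [0.993, 0.117, 0.0, 0.0]
ft_force: [0.1, -0.9, -0.1]
width: 0.0246
grip_force: 30.0
```

Run:
```python
from go import *
st()
path([.5401,-.1135,.1093,13.35],.069,.087,6,p0=(.4716,-.1107))
```

```text
t 10.90 [ 0.5403 -0.1133  0.1093] yaw 13.4 f along -0.1 lat(tool y) 0.9 z -0.1 Tq [-0.08  0.13  0.01]
[[2,0.3,-0.0,-0.0,-3.5],[2,0.29,-0.02,-0.0,-3.8],[2,0.3,-0.01,-0.0,-3.8],[2,0.29,0.0,-0.0,-3.9],[2,0.3,-0.02,-0.0,-3.8],[2,0.29,-0.01,-0.0,-3.8]]
end [ 0.5561 -0.1062  0.1093 35.95  ]
```

Emit:
{"method": "carry_out", "body": {"plan": [[[2, 0.3, 0, 0, -3.5], [2, 0.29, -0.02, 0, -3.8], [2, 0.3, -0.01, 0, -3.8], [2, 0.29, 0, 0, -3.9], [2, 0.3, -0.02, 0, -3.8], [2, 0.29, -0.01, 0, -3.8], [2, 0, 0, 0, 0]]]}}

```text
t: 11.6
tcp_pos: [0.556, -0.1058, 0.1092]
orientation: [0.951, 0.309, 0.0, -0.0]
ft_force: [0.1, 0.1, -1.0]
width: 0.0249
grip_force: 30.0
```

Run:
```python
from go import *
st()
path([.5561,-.1062,.1093,35.95],.087,.108,7,p0=(.4716,-.1107))
```

```text
t 11.60 [ 0.556  -0.1058  0.1092] yaw 36.0 f along 0.1 lat(tool y) -0.0 z -1.0 Tq [-0.01  0.13  0.07]
[[2,0.3,-0.01,-0.0,-3.8],[2,0.29,-0.0,-0.0,-3.5],[2,0.3,-0.01,-0.0,-2.9],[2,0.3,-0.01,-0.0,-2.9],[2,0.29,-0.0,-0.0,-2.8],[2,0.3,-0.01,-0.0,-2.9],[2,0.3,-0.01,-0.0,-2.8]]
end [ 0.5701 -0.091   0.1093 57.55  ]
```

Emit:
{"method": "carry_out", "body": {"plan": [[[2, 0.3, -0.01, 0, -3.8], [2, 0.29, 0, 0, -3.5], [2, 0.3, -0.01, 0, -2.9], [2, 0.3, -0.01, 0, -2.9], [2, 0.29, 0, 0, -2.8], [2, 0.3, -0.01, 0, -2.9], [2, 0.3, -0.01, 0, -2.8], [2, 0, 0, 0, 0]]]}}

```text
t: 12.4
tcp_pos: [0.5699, -0.0908, 0.1093]
orientation: [0.877, 0.481, 0.0, -0.0]
ft_force: [0.3, 0.4, -0.6]
width: 0.0248
grip_force: 30.0
```

Run:
```python
from go import *
st()
path([.5701,-.091,.1093,57.55],.108,.132,8,p0=(.4716,-.1107))
```

```text
t 12.40 [ 0.5699 -0.0908  0.1093] yaw 57.5 f along 0.5 lat(tool y) 0.0 z -0.6 Tq [-0.02  0.07 -0.02]
[[2,0.3,0.0,-0.0,-2.9],[2,0.29,-0.01,-0.0,-2.9],[2,0.3,-0.0,-0.0,-2.8],[2,0.3,-0.01,-0.0,-2.9],[2,0.3,-0.01,-0.0,-2.9],[2,0.29,-0.01,-0.0,-2.8],[2,0.3,-0.0,-0.0,-2.9],[2,0.3,-0.01,-0.0,-2.9]]
end [ 5.786e-01 -6.900e-02  1.093e-01  8.055e+01]
```

Emit:
{"method": "carry_out", "body": {"plan": [[[2, 0.3, 0, 0, -2.9], [2, 0.29, -0.01, 0, -2.9], [2, 0.3, 0, 0, -2.8], [2, 0.3, -0.01, 0, -2.9], [2, 0.3, -0.01, 0, -2.9], [2, 0.29, -0.01, 0, -2.8], [2, 0.3, 0, 0, -2.9], [2, 0.3, -0.01, 0, -2.9], [2, 0, 0, 0, 0]]]}}

```text
t: 13.3
tcp_pos: [0.5783, -0.0687, 0.1092]
orientation: [0.763, 0.646, 0.0, -0.0]
ft_force: [0.6, -0.3, -0.8]
width: 0.0243
grip_force: 30.0
```

Run:
```python
from go import *
st()
path([.5786,-.069,.1093,80.55],.132,.150,6,p0=(.4716,-.1107))
s=monitor.observe();C=cam("wrist",s)
im=viewer.snapshot("wrist")[:,:,::-1];cv2.imwrite("pics/w4.png",im)
```

```text
t 13.30 [ 0.5783 -0.0687  0.1092] yaw 80.5 f along -0.2 lat(tool y) 0.6 z -0.8 Tq [-0.1   0.07  0.01]
[[2,0.3,-0.01,-0.0,-2.8],[2,0.3,0.0,-0.0,-2.4],[2,0.3,-0.0,-0.0,-2.1],[2,0.3,-0.01,-0.0,-1.7],[2,0.3,0.0,-0.0,-1.2],[2,0.29,0.0,-0.0,-0.9]]
end [ 5.796e-01 -5.120e-02  1.093e-01  9.165e+01]
```

View pics/w4.png

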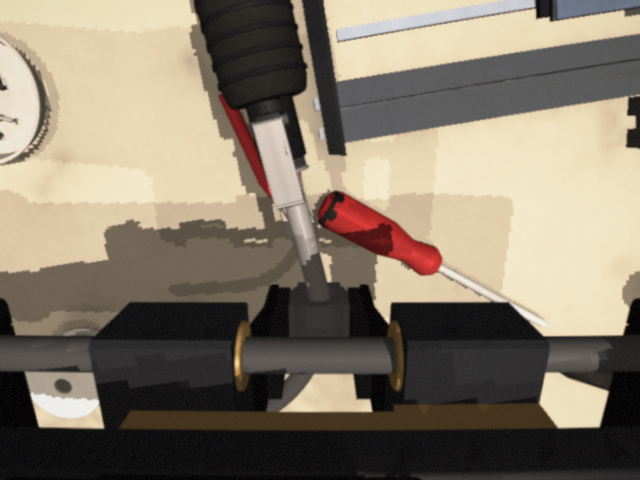

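The clip nose is at about (290,207) with the plate up to about (270,118). The bar runs from (318,297) to (303,240), tilted relative to the tool.

Run:
```python
from go import *
C=cam("wrist")
def pr(uv,z):print(uv,z,(onz(C,uv,z)*1e3).round(1))
im=cv2.imread("pics/w4.png");hsv=cv2.cvtColor(im,cv2.COLOR_BGR2HSV);pts=[]
for r in range(215,296,8):
    c=int(318-(297-r)*.29);w=hsv[r,c-25:c+26,1].astype(int);m=np.where(w<45)[0]+c-25
    X=onz(C,(m.mean(),r),.1157) if len(m) else None;print(r,m.min() if len(m) else 0,m.max() if len(m) else 0,None if X is None else (X*1e3).round(1))
for uv in((318,297),(303,240)):pr(uv,.1157)
for uv in((290,207),(270,118)):pr(uv,.131)
pr((252,95),.1157)
```

```text
215 287 310 [578.1 -26.3 115.7]
223 288 313 [578.2 -29.6 115.7]
231 287 315 [577.9 -32.9 115.7]
239 292 317 [578.6 -36.4 115.7]
247 295 317 [578.6 -39.8 115.7]
255 298 318 [578.8 -43.3 115.7]
263 300 320 [579.1 -46.8 115.7]
271 303 322 [579.5 -50.4 115.7]
279 305 324 [579.7 -54.  115.7]
287 296 340 [580.5 -57.8 115.7]
295 292 342 [579.5 -61.3 115.7]
(318, 297) 0.1157 [579.7 -62.2 115.7]
(303, 240) 0.1157 [578.  -36.7 115.7]
(290, 207) 0.131 [577.  -19.6 131. ]
(270, 118) 0.131 [576.   11.2 131. ]
(252, 95) 0.1157 [569.4  20.6 115.7]
```

Run:
```python
from go import *
plan([.5786,-.069,.1093,80.55],[(.5788,-.060,.1093,87,3),(.5784,-.052,.1093,91.5,3),(.5777,-.040,.1093,93.4,4)],2)
```

```text
[[2,0.3,-0.04,-0.0,-2.2],[2,0.3,-0.03,-0.0,-2.1],[2,0.3,-0.02,-0.0,-2.2],[2,0.26,-0.03,-0.0,-1.5],[2,0.27,-0.02,-0.0,-1.5],[2,0.26,-0.01,-0.0,-1.4],[2,0.3,-0.01,-0.0,-0.5],[2,0.3,-0.01,-0.0,-0.5],[2,0.3,-0.01,-0.0,-0.5],[2,0.31,0.0,-0.0,-0.4]]
end [ 5.777e-01 -4.000e-02  1.093e-01  9.335e+01]
```

Emit:
{"method": "carry_out", "body": {"plan": [[[2, 0.3, -0.04, 0, -2.2], [2, 0.3, -0.03, 0, -2.1], [2, 0.3, -0.02, 0, -2.2], [2, 0.26, -0.03, 0, -1.5], [2, 0.27, -0.02, 0, -1.5], [2, 0.26, -0.01, 0, -1.4], [2, 0, 0, 0, 0]]]}}

```text
t: 14.05
tcp_pos: [0.5783, -0.0513, 0.1092]
orientation: [0.698, 0.716, 0.0, -0.0]
ft_force: [1.1, -0.7, -1.7]
width: 0.0249
grip_force: 30.0
```

Emit:
{"method": "carry_out", "body": {"plan": [[[2, 0.3, -0.01, 0, -0.5], [2, 0.3, -0.01, 0, -0.5], [2, 0.3, -0.01, 0, -0.5], [2, 0.31, 0, 0, -0.4], [2, 0, 0, 0, 0]]]}}

```text
t: 14.55
tcp_pos: [0.5773, -0.0388, 0.1092]
orientation: [0.686, 0.728, 0.0, -0.0]
ft_force: [0.3, -0.2, -0.7]
width: 0.0246
grip_force: 30.0
```

Run:
```python
from go import *
st()
s=monitor.observe();C=cam("wrist",s)
im=viewer.snapshot("wrist")[:,:,::-1];hsv=cv2.cvtColor(im,cv2.COLOR_BGR2HSV);cv2.imwrite("pics/w5.png",im)
for r in range(180,300,8):
    w=hsv[r,285:355];m=np.where(w[:,1]<45)[0]+285
    v=w[:,2]
    print(r,m.min() if len(m) else 0,m.max() if len(m) else 0, v[::6])
```

```text
t 14.55 [ 0.5773 -0.0388  0.1092] yaw 93.4 f along -0.2 lat(tool y) 0.3 z -0.7 Tq [-0.04 -0.08 -0.01]
180 299 354 [194 199  70  36  32  39  34  38  33  29  97  23]
188 299 354 [214 223 151  25  35  46  55  45  28  29 140  57]
196 299 354 [114 221 150  21  17  18  19  20  33  28 190  22]
204 300 354 [116 205 147  79  69  72  78  79  84  59 204  23]
212 300 354 [ 75  84  65  25 219 218 215 224 216  29  91  60]
220 299 341 [ 83  89  77  21 216 218 214 223 219  28  93  91]
228 299 342 [ 88  87  82  20 214 215 213 220 208  26  92  93]
236 302 339 [ 84  79 109  39 210 212 209 217 214  54  90  95]
244 301 339 [119  95 100  62 209 211 206 216 211  62  19  65]
252 299 348 [119 106 118 136 206 208 204 113 145  47  48  40]
260 291 338 [115 133 124 116 206 211 108 110 107  21  85  85]
268 292 335 [117 133 134  92 107 109  73  76  76  87 112 111]
276 293 333 [120 116 110  90  74  77  73  77  75 102 107 110]
284 296 339 [116  92  75  47  60  72  73  74  61  61  92 105]
292 287 352 [17 50 45 49 55 71 78 73 51 45 47 21]
```

Clip plate (columns about 300–339) and collar (about 319) are centred and parallel. Now feeling forward.

Emit:
{"method": "carry_out", "body": {"plan": [[[2, 0.15, 0, 0, 0], [2, 0.15, 0, 0, 0], [2, 0.15, 0, 0, 0], [2, 0.15, 0, 0, 0], [2, 0.15, 0, 0, 0], [2, 0, 0, 0, 0]]]}}

```text
t: 15.2
tcp_pos: [0.577, -0.0319, 0.1093]
orientation: [0.686, 0.728, 0.0, -0.0]
ft_force: [-0.2, -0.7, -0.7]
width: 0.0247
grip_force: 30.0
```

Emit:
{"method": "carry_out", "body": {"plan": [[[2, 0.1, 0, 0, 0], [2, 0.1, 0, 0, 0], [2, 0.1, 0, 0, 0], [2, 0, 0, 0, 0]]]}}

```text
t: 15.6
tcp_pos: [0.5769, -0.0292, 0.1093]
orientation: [0.686, 0.728, 0.0, -0.0]
ft_force: [0.1, 0.5, -1.0]
width: 0.0249
grip_force: 30.0
```

Emit:
{"method": "carry_out", "body": {"plan": [[[2, 0.1, 0, 0, 0], [2, 0.1, 0, 0, 0], [2, 0.1, 0, 0, 0], [2, 0, 0, 0, 0]]]}}

```text
t: 16.0
tcp_pos: [0.5767, -0.0261, 0.1093]
orientation: [0.686, 0.728, 0.0, -0.0]
ft_force: [-0.1, 0.2, -0.7]
width: 0.0248
grip_force: 30.0
```

Emit:
{"method": "carry_out", "body": {"plan": [[[2, 0.1, 0, 0, 0], [2, 0.1, 0, 0, 0], [2, 0, 0, 0, 0]]]}}

```text
t: 16.3
tcp_pos: [0.5765, -0.0251, 0.1091]
orientation: [0.686, 0.727, -0.0, 0.0]
ft_force: [0.4, -2.5, -2.5]
width: 0.0246
grip_force: 30.0
```

Emit:
{"method": "carry_out", "body": {"plan": [[[2, 0.1, 0, 0, 0], [2, 0.1, 0, 0, 0], [2, 0.1, 0, 0, 0], [2, 0, 0, 0, 0]]]}}

```text
t: 16.7
tcp_pos: [0.5762, -0.0217, 0.1091]
orientation: [0.686, 0.727, -0.0, 0.0]
ft_force: [0.1, -2.8, -2.0]
width: 0.0247
grip_force: 30.0
```

Emit:
{"method": "carry_out", "body": {"plan": [[[2, 0.1, 0, 0, 0], [2, 0.1, 0, 0, 0], [2, 0.1, 0, 0, 0], [2, 0, 0, 0, 0]]]}}

```text
t: 17.1
tcp_pos: [0.5761, -0.0186, 0.1092]
orientation: [0.686, 0.727, -0.0, 0.0]
ft_force: [-0.3, -3.5, -3.4]
width: 0.0247
grip_force: 30.0
```

```bash
python3 -c "
from go import *
st()"
```

```text
t 17.10 [ 0.5761 -0.0186  0.1092] yaw 93.4 f along -3.5 lat(tool y) -0.5 z -3.4 Tq [-0.92 -0.06  0.04]
```

Emit:
{"method": "carry_out", "body": {"plan": [[[2, 0.1, 0, 0, 0], [2, 0.1, 0, 0, 0], [2, 0, 0, 0, 0]]]}}

```text
t: 17.4
tcp_pos: [0.576, -0.0154, 0.1092]
orientation: [0.686, 0.728, 0.0, -0.0]
ft_force: [0.4, -1.9, -3.5]
width: 0.0249
grip_force: 30.0
```

Emit:
{"method": "carry_out", "body": {"plan": [[[2, 0.1, 0, 0, 0], [2, 0.1, 0, 0, 0], [2, 0, 0, 0, 0]]]}}

```text
t: 17.7
tcp_pos: [0.5759, -0.0142, 0.1094]
orientation: [0.686, 0.728, 0.0, -0.0]
ft_force: [-0.9, -1.7, -1.8]
width: 0.0248
grip_force: 30.0
```

Emit:
{"method": "carry_out", "body": {"plan": [[[2, 0.1, 0, 0, 0], [2, 0, 0, 0, 0]]]}}

```text
t: 17.9
tcp_pos: [0.576, -0.0139, 0.1094]
orientation: [0.686, 0.727, -0.0, 0.0]
ft_force: [0.0, -4.2, -1.8]
width: 0.0245
grip_force: 30.0
```

Emit:
{"method": "carry_out", "body": {"plan": [[[2, 0.1, 0, 0, 0], [2, 0, 0, 0, 0]]]}}

```text
t: 18.1
tcp_pos: [0.5759, -0.0129, 0.1094]
orientation: [0.686, 0.727, -0.0, 0.0]
ft_force: [-0.6, -4.3, -1.0]
width: 0.0245
grip_force: 30.0
```

Emit:
{"method": "carry_out", "body": {"plan": [[[2, 0.1, 0, 0, 0], [2, 0, 0, 0, 0]]]}}

```text
t: 18.3
tcp_pos: [0.5759, -0.0128, 0.1094]
orientation: [0.686, 0.727, -0.0, 0.001]
ft_force: [-0.4, -6.6, -1.7]
width: 0.0246
grip_force: 30.0
```

Emit:
{"method": "carry_out", "body": {"plan": [[[2, 0.1, 0, 0, 0], [2, 0, 0, 0, 0]]]}}

```text
t: 18.5
tcp_pos: [0.5759, -0.0127, 0.1094]
orientation: [0.687, 0.727, -0.001, 0.001]
ft_force: [-1.3, -7.9, -1.8]
width: 0.0246
grip_force: 30.0
```

Emit:
{"method": "carry_out", "body": {"plan": [[[2, 0.1, 0, 0, 0], [2, 0.1, 0, 0, 0], [2, 0, 0, 0, 0]]]}}

```text
t: 18.8
tcp_pos: [0.5758, -0.0127, 0.1094]
orientation: [0.687, 0.727, -0.002, 0.002]
ft_force: [-0.1, -10.6, -0.9]
width: 0.025
grip_force: 30.0
```

```bash
python3 -c "
from go import *
st()"
```

```text
t 18.80 [ 0.5758 -0.0127  0.1094] yaw 93.2 f along -10.6 lat(tool y) -0.7 z -0.9 Tq [-2.45  0.08  0.02]
```

Firm stop reached at 10.6 N. Backing off, then a gentle tug to check that the clip holds.

Emit:
{"method": "carry_out", "body": {"plan": [[[2, -0.2, 0, 0, 0], [2, -0.2, 0, 0, 0], [2, -0.2, 0, 0, 0], [2, -0.1, 0, 0, 0], [2, 0, 0, 0, 0]]]}}

```text
t: 19.3
tcp_pos: [0.576, -0.0143, 0.1094]
orientation: [0.686, 0.728, 0.0, -0.001]
ft_force: [-1.4, -2.2, -0.2]
width: 0.0248
grip_force: 30.0
```

Emit:
{"method": "carry_out", "body": {"plan": [[[2, -0.1, 0, 0, 0], [2, -0.1, 0, 0, 0], [2, 0, 0, 0, 0]]]}}

```text
t: 19.6
tcp_pos: [0.5761, -0.0145, 0.1093]
orientation: [0.685, 0.728, 0.001, -0.001]
ft_force: [-2.6, 4.9, 0.8]
width: 0.0247
grip_force: 30.0
```

Emit:
{"method": "carry_out", "body": {"plan": [[[2, 0.1, 0, 0, 0], [2, 0, 0, 0, 0], [4.5, 0, 0, 0, 0], [4.5, 0, 0, 0, 0], [4.5, 0, 0, 0, 0], [4.5, 0, 0, 0, 0], [4.5, 0, 0, -1, 0], [4.5, 0, 0, -1.5, 0], [4.5, 0, 0, -2, 0], [4.5, 0, 0, -2, 0], [4.5, 0, 0, -2, 0], [4.5, 0, 0, 0, 0]]]}}

```text
t: 20.8
tcp_pos: [0.5786, -0.0166, 0.1989]
orientation: [0.686, 0.727, 0.003, 0.002]
ft_force: [1.2, 0.7, -0.5]
width: 0.0449
grip_force: 0.0
```

Run:
```python
from go import *
st();s=monitor.observe();C=cam("wrist",s)
im=viewer.snapshot("wrist")[:,:,::-1];cv2.imwrite("pics/w6.png",im)
hsv=cv2.cvtColor(im,cv2.COLOR_BGR2HSV)
# expected collar centre and brightness along the bar's top (collar grey ~75-110, clip plate >200, rod ~115)
for y in np.arange(-.05,.02,.003):
    X=np.array([.5761-(y+.0145)*.058,y,.131]);u=proj(C,X)[0];l=proj(C,X+[-.009,0,-.003])[0]
    q=lambda p:hsv[int(round(p[1])),int(round(p[0]))] if 0<=p[1]<480 else None
    print(round(y*1e3),u.round(),q(u),q(l))
```

```text
t 20.80 [ 0.5786 -0.0166  0.1989] yaw 93.3 f along 0.6 lat(tool y) 1.2 z -0.5 Tq [-0.07  0.03 -0.06]
-50 [313. 306.] [14 34 82] [ 23  50 235]
-47 [313. 302.] [10 28 81] [ 22  50 234]
-44 [313. 298.] [16 35 80] [ 22  49 234]
-41 [313. 293.] [16 36 77] [ 23  50 234]
-38 [313. 289.] [15 26 79] [ 22  51 234]
-35 [313. 284.] [ 9 32 79] [ 18  64 215]
-32 [313. 279.] [10 29 80] [ 18  64 215]
-29 [313. 275.] [ 9 23 76] [ 16  54 114]
-26 [313. 270.] [ 6 20 63] [ 6 23 56]
-23 [313. 266.] [ 9 27 65] [13 34 53]
-20 [313. 261.] [26 34 52] [25 32 48]
-17 [313. 256.] [ 9 27 94] [15 24 43]
-14 [313. 251.] [19 30 67] [15 24 43]
-11 [313. 247.] [15 32 64] [ 9 32 56]
-8 [313. 242.] [13 34 67] [13 39 46]
-5 [313. 237.] [11 31 66] [ 5 36 42]
-2 [313. 232.] [10 35 65] [18 59 78]
1 [313. 227.] [20 25 61] [18 63 97]
4 [313. 222.] [15 28 72] [16 67 92]
7 [313. 217.] [13 32 71] [18 64 92]
10 [313. 212.] [12 32 80] [19 61 92]
13 [313. 207.] [ 0 15 33] [18 60 93]
16 [313. 202.] [20 21 37] [16 66 73]
19 [313. 197.] [ 0 15 35] [15 57 45]
```

```bash
python3 -c "
from workcell import order
print(order.job_done())"
```

```text
the job is handed in; nothing more can be done
None
```

The collar is on the handle and pushed home to the firm stop at about 10.6 N, the highest push I read. The clip held it against a tug of about 5 N, and the collar stayed in place after I let go. I judged that the clip is down from the force readings and the tug, not from a picture. The job was handed in at about 21 s.

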